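# Shift the bottle roller into third speed

## Task

The bottle roller's gear lever has been left somewhere along the left-hand slot of its H-gate. Push it with the fingertips - do not grip it and do not force it - through the neutral crossing into third speed, the slot at the far right as seen from the robot, until it is fully home, and leave it there. Leave the bottle on the rollers and the other glassware where they are.

Things in the scene. Friction and masses are not known exactly. Their poses are not given: they have to be found in the camera images.
- gate_center (a point): centre of the gate's neutral crossing, on top of the bright steel gate plate (120 x 110 mm, top 130 mm above the table) on the white gearbox (170 x 160 mm). Axes: x away from the robot (far), y left, z up; the machine is turned by up to 0.4 rad. Two slots 15 mm wide, 55 mm long run along x at y = +16 mm (left) and -16 mm (right); an 18 mm wide crossing along y joins them at x = 0
- slot3 (a point): far end of the far right slot (third speed) on top of the gate plate: x = 27.5, y = -16 mm from gate_center, same axes. Drilled pips at the slot ends count the speeds: 1 far left, 2 near left, 3 far right, 4 near right. Steel tongues (17 mm wide, rounded corners) stand between the slots from 9 mm either side of the crossing's middle outwards
- knob (a point): centre of the black ball knob (32 mm diameter) on the gear lever, a 10 mm steel rod that tilts about a pivot straight below gate_center, 80 mm under the plate's top. The knob's centre is 150 mm from the pivot: about 200 mm above the table, 70 mm above the plate. It takes about 3 to 4 N at the knob to move the lever; it stays where it is left and the gate stops it
- shift (a joint): tilt of the lever along the slots, rad: 0 in neutral, positive to the far side (gate_center +x); stops at -0.27 (near slot ends) and +0.27 (far slot ends); 0.1 rad moves the knob 15 mm. The lever can cross between the slots only within about 0.05 of 0
- select (a joint): tilt of the lever across the slots, rad: positive to the right (gate_center -y), stopped at -0.225 (outer wall of the left slot) and +0.225 (outer wall of the right slot); in a slot its size is 0.17 to 0.225; 0.1 rad moves the knob 15 mm
- media_bottle_mid (a point): bystander: middle of the 0.5 l clear bottle with a blue cap, 86 mm diameter, 190 mm long, lying on the two rollers along gate_center y, its centre 119 mm above the table
- amber_bottle_mid (a point): bystander: half-way up a small brown jar, 52 mm diameter, 115 mm high, standing on the bench on the robot's side of the gearbox
- beaker_mid (a point): bystander: half-way up a clear beaker, 68 mm diameter, 85 mm high, standing on the bench on the robot's side of the rollers
- cap_bottle_mid (a point): bystander: half-way up a glass bottle with a blue cap, 70 mm diameter, 140 mm high, standing on the bench on the robot's side of the motor
- motor_top (a point): top of the motor's black terminal box, the highest point of the motor (126 mm above the table) that is fixed to the right side of the gearbox and reaches 204 mm to the right of gate_center

How it is judged:
By the outcome, as a careful person would: the job done as asked, in the order asked, and still so for the second after the job is handed in, with the robot touching nothing.
It also fails if it takes over 58 s, if anything falls off the work surface, if the arm or the gripper's body presses on something with over 40 N, if the wrist force passes 120 N, or if a joint passes its speed limit or range.

## Robot

A 6-joint arm with a two-finger parallel gripper is mounted at the origin on the work surface. World frame = base frame: x ahead of the robot, y to its left, z up, the work surface at z = 0. Lengths are in mm, angles in degrees, forces in N, time in s.
With the tool pointing down it reaches from about 325 to 925 mm from the base axis. Payload 3.1 kg.
Tool frame: the origin (TCP) lies at the very end of the fingers, on their centre line; the grasp point (between the pads) lies grasp_offset behind it (grasp_offset is the distance from the TCP to the grasp point, in mm); z points along the fingers, x is the direction in which the jaws open and shut, and the axes are right-handed (so a half turn about z gives the same grasp; the last joint's range is limited). The gripper opens to 85 mm and grips with 20 to 120 N. Pads are 22 mm wide; open, the fingers measure 114 mm over their backs; the gripper's body (76 mm by 85 mm) begins 54 mm behind the grasp point. The pads swing forward as they close: fully open they stand 13 mm farther back than shut.
Start: joints at [-83.205, 12.427, 92.441, -0, 75.132, -6.429], TCP at [142.993, -608.434, 231.3] pointing down, gripper open.
Joint ranges: [-157.48, 157.48], [-44.54, 120.13], [17.64, 146.25], [-64.5, 244.5], [7.68, 150.69], [-147.95, 147.95]. Speed limits (degrees/s): [159.86, 159.86, 180, 180, 180, 180].

## Interface

Orientations are given as [roll, pitch, yaw] about the fixed x, y, z axes, in that order (R = Rz(yaw) Ry(pitch) Rx(roll)).
In Python, from station import * gives the robot as it stands. Calls block until the motion is done:
- goto(position, orientation): joint-space move of the TCP to a pose.
- move_l(position, attitude=None, speed=150): straight line of the TCP; attitude=None keeps the orientation; speed is the mean speed in mm/s.
- move_j(angles): joint-space move.
- grip(opening, squeeze=None): finger opening in mm; squeeze is the grip in N (None keeps the last); returns when the fingers have stopped.
- wait(seconds).
- solve_ik(position, orientation): joint angles nearest the present ones, or None.
- get_obs(): the state.
- get_image(name): name is "side" or "top" or "wrist"; returns the picture (384x512x3 uint8, red, green, blue); there is no depth.
- get_calibration(name): a dict with "fx", "fy", "cx", "cy" (pixels), "R" (3x3) and "t" (3): a world point X has camera coordinates R X + t; the wrist camera has in their place "mount" (4x4, takes a point from camera to tool coordinates, whose origin is the TCP and whose axes are the tool frame's). Camera axes: x right, y down, z forward; pixel columns grow to the right and rows downward; lengths in mm; the calibration is good to about 2 mm. A picture is of the moment at which its call begins: read the wrist's pose just before it. get_calibration takes no time and is no camera call.
A pose or a line that the arm cannot do raises Unreachable and nothing moves.
- sign_off(): hands the job in, once; it reports no verdict.
Trained networks look in the newest picture that a camera, given by its name, has taken for a name from the list of things; names that differ only in an ending like _2 or _b are one class to them, and where a whole thing is asked for, a point or a joint stands for the part that bears it (a point fixed in the world has none). Each returns a list of dicts, best first, with "score" (0 to 1); they miss things now and then, are a little off and sometimes report something else, mostly with a low value. They report only what shows in the picture. A call takes as long as a camera call.
- spot_in(name, camera): "extent" ([centre column, centre row, width, height] in pixels, round what is visible of it).
- regions_of(name, camera): "region" (384x512 bool, what is visible of it) and "extent" ([centre column, centre row, width, height] in pixels, round what is visible of it).
The state is a dict: "t": time; "joint_pos": joint angles; "qvel": joint speeds; "effort": joint torques, N m; "tcp_pos": TCP position; "ee_rot": TCP orientation; "wrist_force": force on the tool from outside, world axes, zero at the start; "moment": the same for the moment, N m; "grip_width": finger opening in mm.
Only numpy, scipy, OpenCV 4.12 (cv2) and the standard library are available. Lean on these libraries where they do the work, as an engineer would, in place of code of your own. Each camera call takes 0.05 s, during which the arm holds its last target. There are 200 camera calls.

## Working session

There is one attempt and no reset: what is moved stays moved. The work goes in short steps, each a Python script; the robot and the scene stay as the last script left them, time stands still between calls to the robot, and variables do not carry over. Pictures are saved under pics/ and viewed, about 8 in all and at most 12, crops included, and the job is handed in when it is done.

```bash
ls; mkdir -p pics
python3 - <<'E'
from station import *
import cv2,numpy as np
ims=[]
for c in("top","side"):
    im=get_image(c); ims.append(im)
    cv2.imwrite(f"pics/{c}0.png",cv2.resize(im[:,:,::-1],(800,600),interpolation=cv2.INTER_CUBIC))
    for n in["knob","gate_center","media_bottle_mid","amber_bottle_mid","beaker_mid","cap_bottle_mid","motor_top"]:
        print(c,n,[(round(d["score"],2),np.round(d["extent"],1).tolist()) for d in spot_in(n,c)[:2]])
    k=get_calibration(c);print({a:np.round(b,3).tolist() for a,b in k.items()})
print(get_calibration("wrist"),grasp_offset if 'grasp_offset' in globals() else None)
print(get_obs())
E
```

```text
pics
top knob [(0.56, [306.4, 176.0, 21.2, 23.8])]
top gate_center [(0.65, [271.1, 181.7, 242.4, 84.8])]
top media_bottle_mid [(0.96, [221.9, 173.1, 79.9, 39.3])]
top amber_bottle_mid [(0.86, [311.2, 242.9, 25.5, 20.1])]
top beaker_mid [(0.82, [237.7, 240.6, 27.3, 20.9]), (0.33, [301.9, 174.9, 21.5, 25.8])]
top cap_bottle_mid [(0.72, [365.2, 227.9, 36.2, 28.0])]
top motor_top [(0.93, [271.0, 181.8, 245.0, 85.9])]
{'fx': 356.862, 'fy': 356.862, 'cx': 252.414, 'cy': 193.146, 'R': [[-0.021, -0.999, -0.035], [-0.996, 0.024, -0.091], [0.092, 0.033, -0.995]], 't': [1.899, 540.566, 956.184]}
side knob [(0.61, [248.0, 151.1, 18.0, 32.9]), (0.47, [321.9, 151.2, 26.6, 50.5])]
side gate_center [(0.84, [214.9, 233.9, 190.2, 244.6])]
side media_bottle_mid [(0.73, [208.7, 229.5, 80.6, 91.4])]
side amber_bottle_mid [(0.91, [323.4, 195.6, 27.2, 51.6])]
side beaker_mid [(0.56, [290.5, 264.4, 36.0, 49.0])]
side cap_bottle_mid []
side motor_top [(0.74, [212.3, 236.8, 194.6, 241.7]), (0.6, [321.0, 194.4, 27.7, 48.7])]
{'fx': 432.261, 'fy': 432.261, 'cx': 249.974, 'cy': 194.147, 'R': [[-0.924, -0.383, -0
[... 525 characters left out ...]
  1.00000000e+00]])} 18.700000000000003
{'t': 0.8, 'joint_pos': array([-8.32035089e+01,  1.24246537e+01,  9.24386277e+01, -3.74370274e-04,
        7.51335282e+01, -6.42911185e+00]), 'qvel': array([-0.08040645,  0.05724312, -0.02476743,  0.0237991 , -0.00017147,
        0.0055099 ]), 'effort': array([ 5.31382989e-05, -3.96832395e+01, -3.04234636e+01, -1.26945738e-04,
        5.67922289e-04,  1.06816691e-05]), 'tcp_pos': array([ 143.00852252, -608.44658353,  231.35237879]), 'ee_rot': array([ 1.79999283e+02, -3.12976864e-03, -7.67743010e+01]), 'wrist_force': array([ 0.03876321, -0.90782969, -0.14629422]), 'moment': array([-0.00755531,  0.04055609,  0.06197851]), 'grip_width': 85.40273827108022}
```

View pics/top0.png

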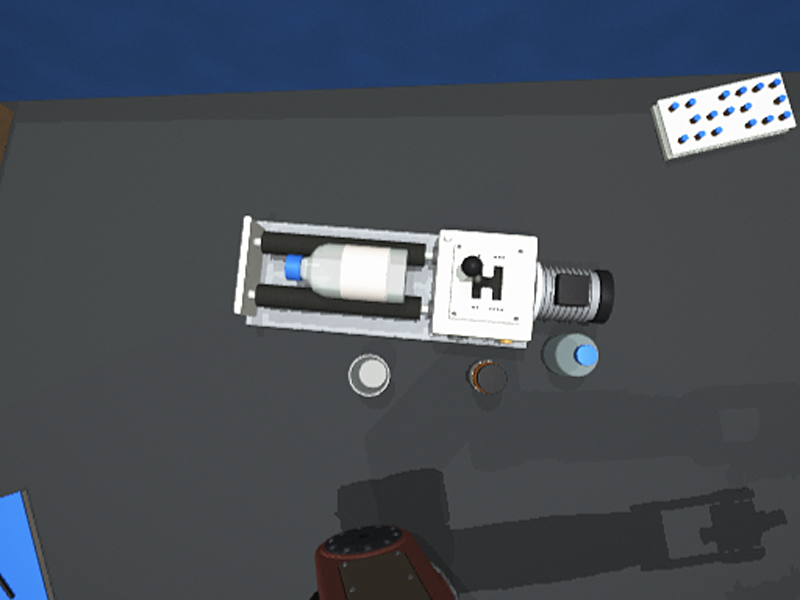

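View pics/side0.png

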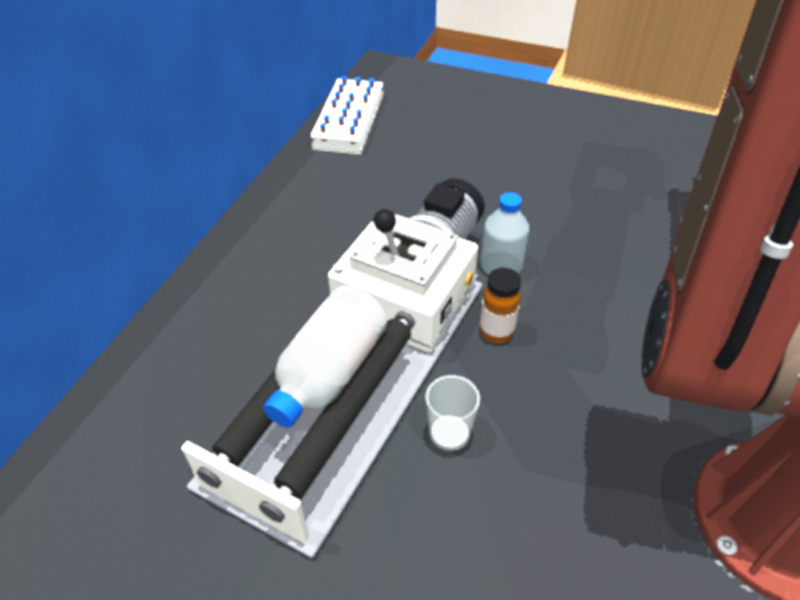

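The top view shows the knob at about (471,266) of 800x600, at the far left, and the H crossing at about (487,284). The jar, capped bottle and beaker stand on the near side. Next I project these to world and go above the gate for a close look.

```bash
cat > h.py <<'E'
from station import *
import cv2,numpy as np
from scipy.spatial.transform import Rotation as Ro
def cam(c,obs=None):
    k=get_calibration(c)
    if c=="wrist":
        T=np.eye(4);T[:3,:3]=Ro.from_euler('xyz',obs["ee_rot"],degrees=True).as_matrix();T[:3,3]=obs["tcp_pos"]
        M=np.linalg.inv(T@k["mount"]);R,t=M[:3,:3],M[:3,3]
    else: R,t=np.array(k["R"]),np.array(k["t"])
    return np.array([[k["fx"],0,k["cx"]],[0,k["fy"],k["cy"]],[0,0,1]]),R,t
def back(C,px,z):
    K,R,t=C;d=R.T@np.linalg.solve(K,[px[0],px[1],1]);o=-R.T@t
    return o+d*(z-o[2])/d[2]
def proj(C,X):
    K,R,t=C;p=K@(R@np.asarray(X,float)+t);return p[:2]/p[2]
E
python3 - <<'E'
from h import *
C=cam("top");s=.64
for n,p,z in[("c",(487,284),130),("fl",(441,230),120),("fr",(537,237),120),("nr",(530,341),120),("nl",(433,332),120),("knob",(471,266),200),("amber",(489,376),115),("cap",(586,355),140)]:
    print(n,back(C,np.array(p)*s,z).round(1))
S=cam("side");print("side knob",back(S,(385*s,219*s),200).round(1),"c",back(S,(403*s,247*s),130).round(1))
E
```

```text
c [ 555.2 -159.3  130. ]
fl [645.3 -90.5 120. ]
fr [ 629.6 -242.4  120. ]
nr [ 465.  -224.3  120. ]
nl [482.4 -73.3 120. ]
knob [ 573.6 -127.9  200. ]
amber [ 411.8 -159.2  115. ]
cap [ 441.7 -303.6  140. ]
side knob [ 574.2 -125.   200. ] c [ 559.6 -152.4  130. ]
```

Run:
```python
from h import *
grip(0)
goto([475,-150,320],[180,0,-6])
o=get_obs();im=get_image("wrist");C=cam("wrist",o);np.save("w1.npy",im)
import pickle;pickle.dump(C,open("C1.pkl","wb"))
print(o["t"],o["tcp_pos"],o["grip_width"],o["wrist_force"])
print("knob",[(d["score"],d["extent"]) for d in spot_in("knob","wrist")])
print(proj(C,[555.5,-158.5,130]),proj(C,[573.6,-127,198]))
cv2.imwrite("pics/w1.png",cv2.resize(im[:,:,::-1],(800,600),interpolation=cv2.INTER_CUBIC))
```

```text
3.625 [ 474.84835961 -150.77736996  319.76091821] -0.3792045572756956 [ 0.35003741 -0.17726735 -0.96827154]
knob [(0.71, [340.2, 151.2, 62.7, 31.9])]
[317.38914418 169.56524211] [351.04220503 149.35752985]
```

View pics/w1.png

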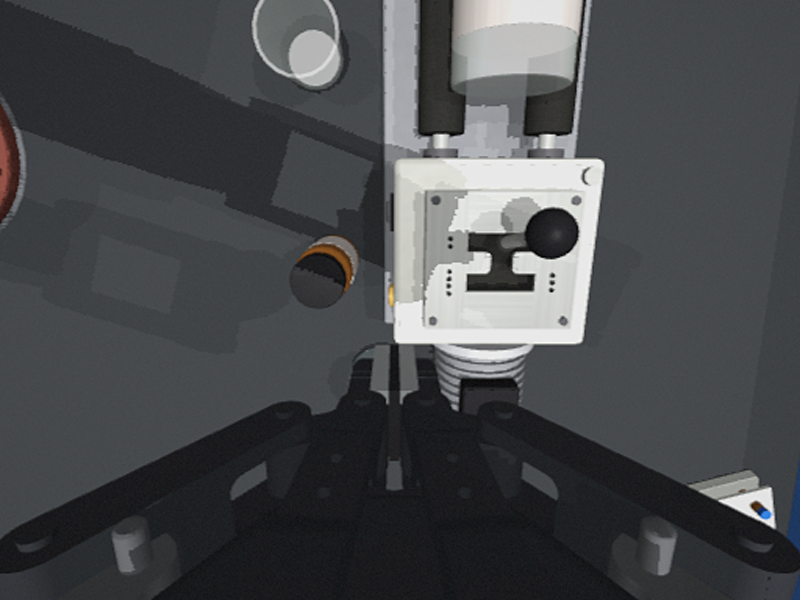

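The wrist view shows the crossing at (500,263) and the right slot ends at (466,283) and (534,283). The knob is at (552,234), on the far left side.

Run:
```python
from h import *
import pickle;C=pickle.load(open("C1.pkl","rb"))
for n,p,z in[("c",(500,263),130),("r4",(466,283),130),("r3",(534,283),130),("knob",(552,234),197),("holeNL",(436,200),130),("FL",(577,201),130),("FR",(563,322),130),("NR",(432,321),130)]:
    print(n,back(C,np.array(p)*.64,z).round(1))
```

```text
c [ 558.8 -157.3  130. ]
r4 [ 531.2 -170.6  130. ]
r3 [ 585.  -176.3  130. ]
knob [ 576.1 -127.8  197. ]
holeNL [ 512.6 -103.7  130. ]
FL [ 618.6 -115.7  130. ]
FR [ 607.9 -211.6  130. ]
NR [ 501.6 -199.6  130. ]
```

```bash
cat >> h.py <<'E'
G=np.array([558.,-158.]);YAW=-6.3;a=np.radians(YAW)
RG=np.array([[np.cos(a),-np.sin(a)],[np.sin(a),np.cos(a)]])
def w(gx,gy,z): return [*(G+RG@[gx,gy]),z]
def gf(o): return RG.T@o["wrist_force"][:2]
def g(o): return RG.T@(o["tcp_pos"][:2]-G)
def look(name):
    o=get_obs();im=get_image("wrist");C=cam("wrist",o)
    d=spot_in("knob","wrist")
    for e in d[:2]: print("knob",e["score"],(RG.T@(back(C,e["extent"][:2],199)[:2]-G)).round(1),e["extent"])
    cv2.imwrite(f"pics/{name}.png",cv2.resize(im[:,:,::-1],(800,600),interpolation=cv2.INTER_CUBIC))
def push(p0,p1,z,step=3,fmax=12,speed=40):
    p0,p1=np.array(p0,float),np.array(p1,float);n=int(np.ceil(np.linalg.norm(p1-p0)/step))
    for i in range(1,n+1):
        move_l(w(*(p0+(p1-p0)*i/n),z),speed=speed);o=get_obs()
        print(round(o["t"],2),g(o).round(1),gf(o).round(1),o["wrist_force"][2].round(1))
        if np.linalg.norm(gf(o))>fmax: print("FORCE STOP");return False
    return True
E
python3 - <<'E'
from h import *
goto(w(58,31,300),[180,0,YAW])
move_l(w(58,31,184),speed=150)
o=get_obs();print(o["t"],g(o),gf(o),o["wrist_force"])
push((58,31),(31,31),184)
look("w2")
E
```

```text
5.2917 [58.79871837 30.68057088] [ 0.50474751 -0.9830816 ] [ 0.39382153 -1.03253285  0.4109281 ]
5.54 [55.5 30.9] [1.3 0.6] -0.6
5.79 [51.9 31. ] [0.3 0.3] 0.5
6.04 [48.8 31. ] [-0.1 -0.2] -0.3
6.29 [45.8 31. ] [ 0.2 -0.4] 0.4
6.54 [42.9 31. ] [0.2 0.2] 0.2
6.79 [40.7 30.9] [ 2.5 -0.4] 0.8
7.04 [37.6 31. ] [3.6 0.7] 1.8
7.29 [34.4 30.9] [ 3.9 -0.4] 3.3
7.54 [30.8 30.9] [ 2.8 -0.4] 2.6
knob 0.56 [ 5.3 37.3] [199.9, 237.6, 72.1, 50.4]
knob 0.16 [ 11.1 128.7] [203.2, 37.2, 137.0, 74.5]
```

View pics/w2.png

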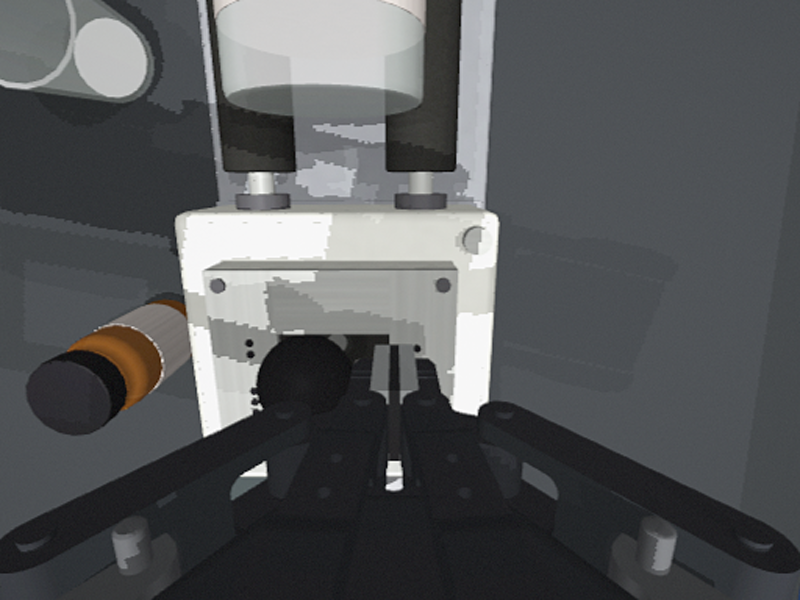

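The knob at about (305,383) touches the fingers and the far part of the left slot is clear. The left slot's ends appear near columns 281 and 390.

Run:
```python
from h import *
C=cam("wrist",get_obs());f=lambda p,z:(RG.T@(back(C,np.array(p)*.64,z)[:2]-G)).round(1)
print("knob",f((305,383),200),"edges",f((257,383),200),f((352,383),200))
print("slot",f((281,336),130),f((390,336),130),"screws",f((218,285),130),f((443,285),130))
```

```text
knob [ 2.9 33.7] edges [-12.6  33.7] [18.1 33.7]
slot [-23.4  23.4] [29.7 23.5] screws [-51.4  49. ] [54.7 49.1]
```

```bash
sed -i 's/G=np.array(\[558.,-158.\])/G=np.array([559.8,-158.2])/' h.py
python3 - <<'E'
from h import *
p=g(get_obs());push(p,(p[0]-1.3,p[1]),184)
p=g(get_obs());move_l(w(p[0]+12,p[1],184));move_l(w(p[0]+12,p[1],245))
move_l(w(0,74,245));move_l(w(0,74,184))
push((0,74),(0,-4),184,step=3,fmax=10)
look("w3")
E
```

```text
7.89 [27.4 30.9] [2.7 0.4] 2.5
10.05 [ 1.1 70.6] [-0.2 -0.1] -0.7
10.3 [ 0.2 67.8] [-0.1 -0.1] -0.3
10.55 [-0.  64.8] [-1.3 -0.5] 0.0
10.8 [ 0.  61.8] [-0.4 -0.4] 0.6
11.05 [-0.1 59. ] [0.5 0.1] 1.4
11.3 [ 0.  56.6] [-1.   3.3] 1.8
11.55 [ 0.1 53.3] [-1.4  3.5] 2.8
11.8 [ 0.2 50.1] [-0.9  3.8] 2.3
12.05 [ 0.2 46.9] [-1.1  4.2] 2.3
12.3 [ 0.1 43.8] [-0.2  2.9] 2.9
12.55 [ 0.  40.8] [-0.9  3.4] 2.2
12.8 [-0.  37.8] [0.2 3. ] 3.1
13.05 [-0.1 34.7] [0.  3.5] 3.0
13.3 [-0.1 31.7] [-1.5  2.9] 2.7
13.55 [-0.1 28.7] [-0.2  3. ] 2.3
13.8 [-0.  25.7] [-0.6  2.9] 2.0
14.05 [-0.  22.7] [-1.7  1.3] 2.1
14.3 [-0.  19.7] [-0.2  2.7] 1.3
14.55 [ 0.  16.7] [-0.9  2. ] 2.7
14.8 [ 0.  13.7] [-1.6  3.2] 2.2
15.05 [ 0.  10.8] [-0.5  2. ] 2.7
15.3 [0.  7.7] [-0.4  2. ] 1.7
15.55 [-0.   4.8] [-0.7  2.8] 1.5
15.8 [-0.   1.8] [1.  2.3] 0.2
16.05 [-0.1 -1.1] [0.3 1.9] -1.3
16.3 [-0.2 -4.1] [0.2 2.6] -2.3
knob 0.76 [ 0.7 -4.5] [252.1, 250.3, 30.9, 125.0]
```

View pics/w3.png

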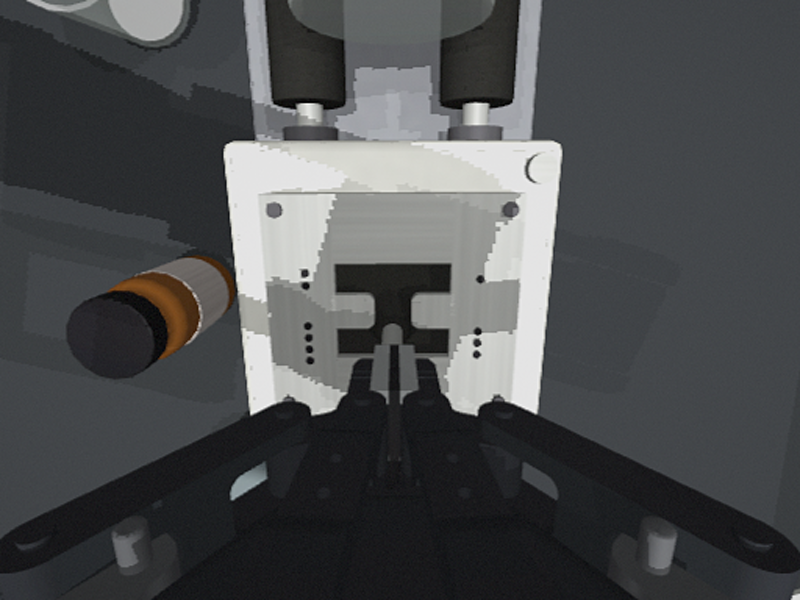

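The rod, at (392,335), is at the lower (right-slot) end of the crossing and the left slot is empty. I'll press gently on to the wall, then push to third from the near side.

Run:
```python
from h import *
push((0,-4),(0,-8),184,step=1,fmax=6)
p=g(get_obs());move_l(w(0,p[1]+12,184));move_l(w(0,p[1]+12,245))
move_l(w(-56,-31,245));move_l(w(-56,-31,181))
push((-56,-31),(10,-31),181,step=3,fmax=9)
p=g(get_obs());push(p,(20,-31),181,step=1,fmax=9)
look("w4")
```

```text
16.65 [-0.2 -4.9] [0.6 3.1] -2.7
16.9 [-0.2 -6. ] [-0.   3.1] -2.5
17.15 [-0.2 -7. ] [-0.2  3.7] -2.1
17.4 [-0.2 -7.8] [0.6 4. ] -2.9
19.62 [-51.8 -31.3] [-0.8  0.3] -0.3
19.88 [-49.7 -31.1] [0.2 1.4] -0.5
20.12 [-46.9 -31. ] [-0.4 -0.6] -0.0
20.38 [-43.8 -31. ] [ 0.6 -0.2] -1.2
20.62 [-40.8 -31. ] [ 0.6 -1.4] 0.4
20.88 [-37.8 -31. ] [ 0.1 -0.3] -1.1
21.12 [-34.8 -31. ] [-0.3  0.6] -1.2
21.38 [-31.8 -31. ] [ 0.7 -0.6] -0.5
21.62 [-29.4 -31. ] [-1.7  0.3] 0.7
21.88 [-26. -31.] [-2.7 -1.2] 1.2
22.12 [-22.7 -31. ] [-1.4  0.5] 1.6
22.38 [-19.6 -31. ] [-2.   0.2] 2.1
22.62 [-16.7 -31. ] [-1.3  0.1] 2.0
22.88 [-13.7 -31. ] [-2.5 -0.4] 0.5
23.12 [-10.8 -31. ] [-1.2  0.4] 1.0
23.38 [ -7.8 -30.9] [-2.   0.4] 0.5
23.62 [ -4.9 -30.9] [-1.7  0.8] -0.3
23.88 [ -2.  -30.9] [-2.2  0.6] -0.1
24.12 [  0.9 -30.8] [-2.4  0.9] -2.5
24.38 [  4. -31.] [-2.3  0.3] -1.6
24.62 [  7.2 -31.1] [-2.5 -0.4] -2.1
24.88 [ 10. -31.] [-2.5  0.1] -2.5
25.12 [ 10.4 -31. ] [-4.6  0.5] -3.4
25.38 [ 10.9 -31. ] [-6.1  0.7] -1.2
25.62 [ 11.4 -31. ] [-6.4 -0. ] -0.5
25.88 [ 11.9 -31. ] [-8.4 -0.2] -0.2
26.12 [ 12.4 -31. ] [-8.6 -0.6] -0.7
26.38 [ 12.9 -31. ] [-9.9 -0.8] 0.6
FORCE STOP
knob 0.67 [30.2 -9.4] [286.1, 212.1, 100.3, 104.0]
```

View pics/w4.png

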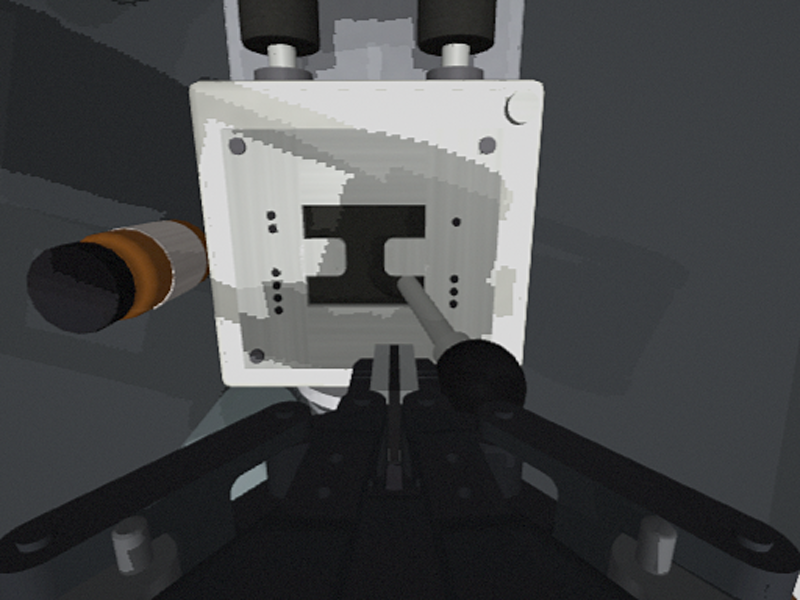

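The lever leans to the far right, rod entering at (405,285), and the force ramp shows it against a stop. I'll back off and check from clear of it.

Run:
```python
from h import *
p=g(get_obs());move_l(w(p[0]-20,-31,181),speed=60);move_l(w(p[0]-20,-31,320))
goto(w(-90,20,320),[180,0,YAW]);wait(.3)
look("w5");o=get_obs();print(o["t"],o["wrist_force"])
C=cam("top");im=get_image("top")
for n in["knob","media_bottle_mid","amber_bottle_mid","beaker_mid","cap_bottle_mid"]:
    print(n,[(round(d["score"],2),np.round(d["extent"],1).tolist()) for d in spot_in(n,"top")[:1]])
    if n=="knob":print([ (RG.T@(back(C,d["extent"][:2],191)[:2]-G)).round(1) for d in spot_in(n,"top")[:1]])
```

```text
knob 0.85 [15.  -7.8] [354.3, 210.2, 70.8, 63.5]
28.95 [-0.02159054 -0.27884862  0.67361911]
knob []
[]
media_bottle_mid [(0.64, [221.9, 176.3, 80.7, 37.4])]
amber_bottle_mid [(0.68, [303.7, 240.6, 12.2, 16.9])]
beaker_mid [(0.84, [238.3, 239.3, 25.6, 24.2])]
cap_bottle_mid []
```

View pics/w5.png

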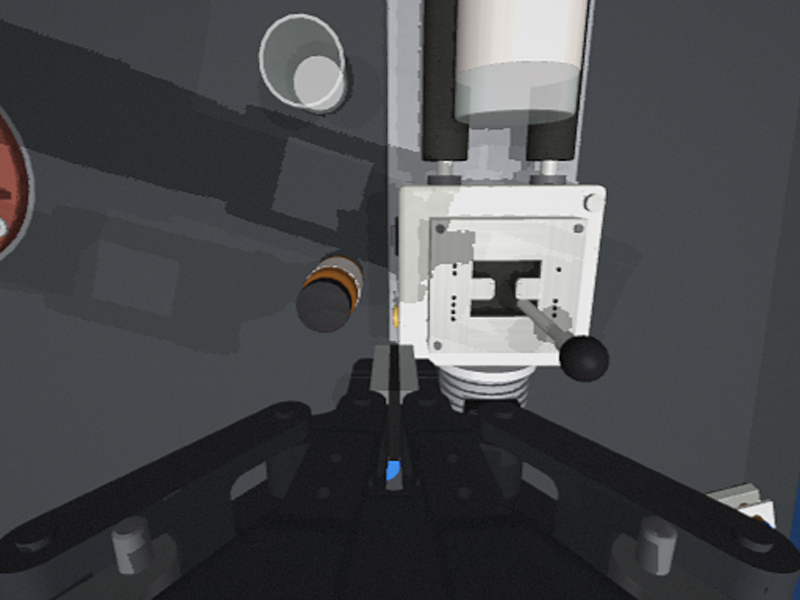

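The knob is at (584,358), with the slot's far ends near column 541 and its near ends near 471. Now I compute the tilt relative to the slots.

Run:
```python
from h import *
C=cam("wrist",get_obs());f=lambda p,z:(RG.T@(back(C,np.array(p)*.64,z)[:2]-G)).round(1)
print("knob",f((584,358),192),"cross",f((506,289),130),"screws",f((440,228),130),f((578,228),130),f((437,345),130))
print("slots",f((471,262),130),f((541,262),130),f((471,317),130))
```

```text
knob [ 40.2 -31.2] cross [0.5 1.3] screws [-53.7  49.7] [52.6 49.8] [-53.4 -46.7]
slots [-28.5  23.2] [26.5 23.2] [-26.4 -22.3]
```

```bash
python3 -c "
from station import *
print(get_obs()['t']);sign_off()"
```

```text
29.3
the job is handed in; nothing more can be done
```

The lever is in third speed, fully home, and I handed the job in at 29.3 s. I moved it with closed fingertips and never gripped it. It went along the left slot to neutral, across to the right slot, then to the far end. Pushing took about 2–5 N, rising to 10 N against the end stop, where I stopped.

**Lever position:** after backing off, the last wrist picture put the knob at x ≈ +40 mm, y ≈ -31 mm from the gate centre. That is a shift of about 0.27 rad, which is the stop, and a select of about 0.21 rad. The arm was clear of everything, with wrist force near zero.

**Other glassware:** in the last top picture the media bottle and beaker were within a few pixels of where they started. The amber jar's detection was about 8 px off, and it showed a smaller outline than before. I think the arm hid part of it, because the wrist picture shows it still standing.

**Checks that failed:** in that top picture the network found neither the knob nor the capped bottle; I think the arm was covering both. So the knob position rests on the wrist view and the force at the stop. The capped bottle's final position is unconfirmed, since only a bit of blue showed between the fingers. The force readings showed no unexpected contact.

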